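Park the dark clay roller at the top of its gutter

ROBOT

A 7-joint arm with a two-finger parallel gripper is mounted at the origin on the work surface. World frame = base frame: x ahead of the robot, y to its left, z up, the work surface at z = 0. Lengths are in mm, angles in rad, forces in N, time in s.
With the tool pointing down it reaches from about 400 to 875 mm from the base axis. Payload 4.4 kg.
Tool frame: the origin (TCP) lies at the very end of the fingers, on their centre line; the grasp point (between the pads) lies ctrl.grip_depth behind it (ctrl.grip_depth is the distance from the TCP to the grasp point, in mm); y points along the fingers, x is the direction in which the jaws open and shut, and the axes are right-handed (so a half turn about y gives the same grasp; the last joint's range is limited). The gripper opens to 85 mm and grips with 20 to 120 N. Pads are 22 mm wide; open, the fingers measure 114 mm over their backs; the gripper's body (76 mm by 85 mm) begins 54 mm behind the grasp point. The pads swing forward as they close: fully open they stand 13 mm farther back than shut.
Start: joints at [-1.353, 0.628, 0.038, 1.517, -0.027, 0.996, -0.02], TCP at [181.979, 624.02, 231.313] pointing down, gripper open.
Joint ranges: [-3.06, 3.06], [-0.37, 2.12], [-1.25, 1.32], [0.18, 2.47], [-1.1, 4.24], [0.23, 1.98], [-2.94, 2.94]. Speed limits (rad/s): [2.57, 2.57, 3.14, 3.14, 3.14, 3.14, 3.14].

INTERFACE

Orientations are given as [roll, pitch, yaw] about the fixed x, y, z axes, in that order (R = Rz(yaw) Ry(pitch) Rx(roll)).
In Python, from cell import ctrl gives the robot as it stands.
- The arm moves only by the tool apply_moves, never from a script. Its argument "motion" is a list of rows, each a list of 5 numbers: the shift along the tool's x, y, z in cm, then the turn about the tool's y in rad, then the finger opening in cm, from 0 to 8.54. In form: [[tx, ty, tz, roll, hand], ...]. A call has 1 to 20 rows; each row is the pose to reach, as a shift and turn from the pose commanded when the call began, along the tool's axes at that moment; what a row does not reach only later rows make up. A row lasts 1/8 s, in which the tool goes at most 62.5 mm and 10.7 degrees, less where a joint would pass 70% of its speed; a pose out of reach is approached as far as the arm can. A call with a gripper value outside its range is refused whole. The fingers move at their own pace and stop on an object; the grip force is fixed at half the most. Time passes only in rows, so rows that repeat a pose let the fingers close. It gives the time, the measured TCP pose, the force and the opening at its end, in the units of the state.
- ctrl.read_state(): the state, without advancing time (a new reading comes with each control period).
- ctrl.get_image(name): name is "scene" or "top" or "wrist"; returns a dict with "image" (420x560x3 uint8, red, green, blue), "vfov" (degrees; the focal length in pixels is half the picture's height over the tangent of half this angle, whatever the lens; pixels are square), "cx", "cy" (the principal point, pixels), "k1" (the pictures are not rectified: a ray, as slopes to the right and down, at radius r is drawn at 1 + k1 r^2 times it, then the intrinsics apply), "extrinsics" (4x4, takes a point from world to camera coordinates); the wrist camera has in their place "tool_from_camera" (4x4, takes a point from camera to tool coordinates, whose origin is the TCP and whose axes are the tool frame's). Camera axes: x right, y up, looking along -z (the intrinsics and any distortion apply to the point x, -y, -z); pixel columns grow to the right and rows downward; lengths in mm; the calibration is good to about 2 mm. A picture is of the moment at which its call begins: read the wrist's pose just before it. There is no depth.
- ctrl.finish_job(): hands the job in, once; it reports no verdict.
Trained networks look in a picture, given as the dict that the camera call returned (one of the last four; its "shot" number tells which), for a name from the list of things; names that differ only in an ending like _2 or _b are one class to them, and where a whole thing is asked for, a point or a joint stands for the part that bears it (a point fixed in the world has none). Each returns a list of dicts, best first, with "confidence" (0 to 1); they miss things now and then, are a little off and sometimes report something else, mostly with a low value. They report only what shows in the picture. A call takes as long as a camera call. They do not tell look-alikes from the thing itself.
- ctrl.search_frame(picture, query): "location" ([x, y, z] in mm, in world coordinates, good to about 4 mm: the middle of the surface that is visible of it).
- ctrl.mark_of(picture, query): "location" ([x, y, z] in mm, in world coordinates, good to about 4 mm: a listed point, or the origin of a listed thing).
The state is a dict: "clock": time; "qpos": joint angles; "qd": joint speeds; "tau": joint torques, N m; "eef_pos": TCP position; "tool_rot": TCP orientation; "force": force on the tool from outside, world axes, zero at the start; "torque": the same for the moment, N m; "width": finger opening in mm.
Only numpy, scipy, OpenCV 4.12 (cv2) and the standard library are available. Lean on these libraries where they do the work, as an engineer would, in place of code of your own. Each camera call takes 0.05 s, during which the arm holds its last target.

TASK

Two short clay rolling pins lie at the low end of a wooden rack with two sloped gutters. With the fingertips, gently push the dark one up its gutter and over the crest, so that it settles in the dip against the blue stop board and cannot roll back. Keep it rolling on the gutter - do not lift it or bat it up or let it run away - and leave the pale pin and everything else on the table alone.

Things in the scene. Friction and masses are not known exactly. Their poses are not given: they have to be found in the camera images.
- dark_roller: dark brown wooden rolling pin, 90 mm long, 0.11 to 0.22 kg: core 34 mm in diameter, 74 mm long, between two end discs 64 mm in diameter, 8 mm thick. Lies across either of the two lanes and rolls on the discs: push the core, not the discs. Let go below the crest it runs back down. Origin: its centre, on the axis; own y along the pin, x and z turn as it rolls
- pale_roller: the same rolling pin in pale wood, lying in the other lane; to be left where it is
- ramp: fixed double gutter: white floor rising at 10 degrees. Origin: on the ramp surface at the inner face of the low lip, under the middle wall, 30 mm above the table. x straight up the slope, y left looking uphill, z off the surface (10 degrees from vertical). Lane centre lines at y = +54 and -54 mm, each 100 mm wide; side walls 8 mm thick, 20 mm high
- lip (a point): middle of the low lip's inner face, at the ramp surface (ramp x = 0; axes as the ramp). The lip is 10 mm high, spans both lanes, reaches 12 mm downhill (x = -12 to 0); beyond it is open. Pins start resting on it with their axis at ramp x = 24, z = 32 mm
- crest (a point): the crest between the lanes, at the ramp surface (ramp x = 165 mm; axes as the ramp). Beyond it the floor falls away at 18 degrees to the ramp (8 degrees below level) as a grey-blue dip that ends at the stop board; a pin pushed past the crest rolls on to the board by itself
- parked (a point): where a parked pin's axis crosses the rack's middle plane: ramp x = 208, z = 20 mm (axes as the ramp). There the pin's discs touch the blue stop board, which stands 44 mm above the dip's floor and is 12 mm thick
- kiln_post: bystander: upright cream cylinder, 32 mm in diameter, 60 mm tall, beside the rack; origin under its centre
- clay_brush: bystander: brush 170 mm long lying on the table below the low end of the rack; origin under its middle, x along it
- bowl: bystander: terracotta bowl, 130 mm across, 70 mm tall; origin under its centre
- cup: bystander: white cup, 72 mm across, 70 mm tall; origin under its centre
- glaze_jar: bystander: amber jar with black cap, 64 mm across, 90 mm tall; origin under its centre
- mould_tray: bystander: black divided tray, 110 x 160 x 35 mm; origin under its centre
Things that resemble listed ones, but are neither listed nor needed, are in the scene too. Leave any red or yellow look-alike of the dark_roller alone.

How it is judged (in metres and radians):
On the way:
1. the dark pin has rolled halfway up its gutter (x of dark_roller in the frame of ramp above 0.095 m and z of dark_roller in the frame of ramp below 0.04 m).
At the end, for the whole second after the job is handed in: The dark pin lies still in the dip beyond the crest, within about 7 mm of touching the blue stop board, in its lane; the pale pin is within 15 mm of where it started (x of dark_roller in the frame of ramp between 0.201 and 0.215 m and z of dark_roller in the frame of ramp between 0.012 and 0.026 m and (y of dark_roller in the frame of ramp between 0.042 and 0.066 m or y of dark_roller in the frame of ramp between -0.066 and -0.042 m) and linear speed of dark_roller below 0.02 m/s and distance of pale_roller from where it was at the start of the episode below 0.015 m).
It fails at once if the dark pin is lifted 10 mm or more off the gutter (z of dark_roller in the frame of ramp above 0.042 m).
It fails at once if the dark pin is batted or runs away (faster than 0.4 m/s) (linear speed of dark_roller above 0.4 m/s).
It fails at once if the pale pin is pushed or lifted (moved 20 mm) (distance of pale_roller from where it was at the start of the episode above 0.02 m).
It fails at once if a bystander is disturbed (kiln post, brush, bowl, cup, glaze jar or mould tray moved 25 mm) (distance of any of kiln_post, clay_brush, bowl, cup, glaze_jar, mould_tray from where it was at the start of the episode above 0.025 m).
It also fails if it takes over 43 s, if anything falls off the work surface, if the arm or the gripper's body presses on something with over 40 N, if the wrist force passes 120 N, or if a joint passes its speed limit or range.

## Working session

There is one attempt and no reset: what is moved stays moved. The work goes in short steps, Python scripts to look and compute and a tool call to move; the robot and the scene stay as the last step left them, time stands still between calls to the robot, and variables do not carry over. Pictures are saved under pics/ and viewed, and the job is handed in when it is done.

Besides the shell and the picture viewer there is one more tool, called after "Emit:" in YAML: its name, and indented under it one key for each argument. apply_moves: Moves the arm, as the interface text tells. Its arguments: {"type":"object","properties":{"motion":{"type":"array","items":{"type":"array","items":{"type":"number"}}}},"required":["motion"]}

```bash
ls; mkdir -p pics
cat > h.py <<'E'
import numpy as np,cv2
from cell import ctrl
def snap(name,fn):
    p=ctrl.get_image(name)
    cv2.imwrite('pics/'+fn,cv2.cvtColor(p['image'],cv2.COLOR_RGB2BGR)); return p
E
python3 - <<'E'
from h import *
s=ctrl.read_state(); print({k:np.round(v,3) for k,v in s.items()}, ctrl.grip_depth)
a=snap('scene','s0.png'); b=snap('top','t0.png')
for p in (a,b):
  print({k:v for k,v in p.items() if k!='image'})
  for q in ['dark_roller','pale_roller','ramp','lip','crest','parked','kiln_post','clay_brush']:
    print(q,[(np.round(d['location'],1).tolist(),round(d['confidence'],2)) for d in ctrl.mark_of(p,q)][:3])
E
```

```text
pics
{'clock': np.float64(0.0), 'qpos': array([-1.353,  0.629,  0.038,  1.518, -0.027,  0.996, -0.02 ]), 'qd': array([ 0.001, -0.002,  0.   , -0.001, -0.001,  0.002, -0.001]), 'tau': array([ 0.0000e+00, -5.6341e+01,  1.2260e+00, -1.9345e+01,  1.1000e-02,
        1.0000e-02, -0.0000e+00]), 'eef_pos': array([181.821, 623.385, 230.377]), 'tool_rot': array([-1.571,  0.002,  1.287]), 'force': array([ 0.616, -0.035, -0.242]), 'torque': array([-0.027, -0.005, -0.008]), 'width': np.float64(85.291)} 18.700000000000003
{'vfov': 43.002590403381, 'cx': 284.57900455813876, 'cy': 210.50694583762498, 'k1': -0.0002319324495259987, 'extrinsics': array([[-3.33293505e-01,  9.42717343e-01,  1.41227016e-02,
         1.64642695e+02],
       [-5.34103633e-01, -2.01131402e-01,  8.21145218e-01,
         2.03313806e+02],
       [ 7.76948356e-01,  2.66139382e-01,  5.70544548e-01,
        -1.92021498e+03],
       [ 0.00000000e+00,  0.00000000e+00,  0.00000000e+00,
         1.00000000e+00]]), 'shot': 1}
dark_roller [([651.2, -42.9, 68.2], 0.93), ([388.5, -68.3, 28.4], 0.92), ([584.2, -261.2, 28.0], 0.59)]
pale_r
[... 621 characters left out ...]
      -5.31415102e+02],
       [-1.54725957e-01,  1.70419721e-03,  9.87955957e-01,
        -1.29652727e+03],
       [ 0.00000000e+00,  0.00000000e+00,  0.00000000e+00,
         1.00000000e+00]]), 'shot': 2}
dark_roller [([652.8, -48.4, 67.4], 0.85), ([387.7, -69.5, 30.7], 0.74), ([583.4, -268.0, 33.3], 0.61)]
pale_roller [([550.8, -13.2, 68.1], 0.88)]
ramp [([593.7, -40.5, 30.7], 0.69), ([547.7, -8.7, 68.0], 0.41)]
lip [([592.7, -41.0, 29.5], 0.96)]
crest [([647.2, 105.9, 60.4], 0.75)]
parked [([665.9, 141.0, 85.1], 0.75)]
kiln_post [([738.3, 212.6, 2.4], 0.56), ([648.9, 106.1, 59.2], 0.44), ([647.9, -49.1, 66.4], 0.42)]
clay_brush [([579.8, -135.9, 2.8], 0.91), ([608.5, 477.8, -0.8], 0.51)]
```

View pics/s0.png

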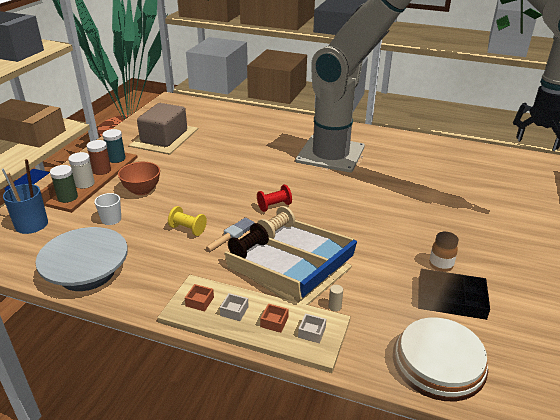

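View pics/t0.png

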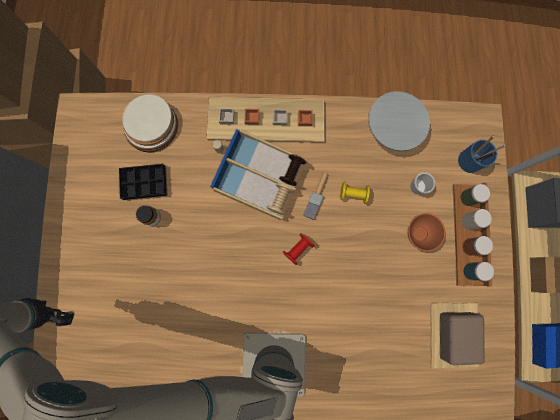

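```bash
cat >> h.py <<'E'
from scipy.optimize import least_squares
def proj(p,X):
    X=np.atleast_2d(X); E=p['extrinsics']; c=X@E[:3,:3].T+E[:3,3]
    u=np.c_[c[:,0]/-c[:,2],-c[:,1]/-c[:,2]]; r2=(u**2).sum(1,keepdims=True); u=u*(1+p['k1']*r2)
    f=210/np.tan(np.radians(p['vfov']/2)); return u*f+[p['cx'],p['cy']]
def ramp2w(pose,X):
    x0,y0,a=pose; X=np.atleast_2d(X).astype(float); t=np.radians(10)
    h=X[:,0]*np.cos(t)-X[:,2]*np.sin(t); z=30+X[:,0]*np.sin(t)+X[:,2]*np.cos(t)
    return np.c_[x0+h*np.cos(a)-X[:,1]*np.sin(a), y0+h*np.sin(a)+X[:,1]*np.cos(a), z]
E
python3 - <<'E'
from h import *
R=[[0,0,0],[165,0,0],[208,0,20],[24,-54,32],[24,54,32]]
M=[[(589.4,-47.1),(592.7,-41),(591.2,-44.5),(593.7,-40.5)],[(648.1,106.7),(647.2,105.9)],[(669.2,144.4),(665.9,141)],[(651.2,-42.9),(652.8,-48.4)],[(548.2,-2),(550.8,-13.2)]]
def f(q): 
    w=ramp2w(q,R)
    return np.concatenate([(np.array(m)-w[i,:2]).ravel() for i,m in enumerate(M)])
s=least_squares(f,[592,-42,1.21],loss='soft_l1',f_scale=3); print(s.x,np.round(s.fun,1))
np.save('ramp0.npy',s.x)
S=[]
for y in(-108,-104,-4,4,104,108): S.append([[0,y,20],[165,y,20]]); S.append([[0,y,0],[165,y,0]])
S+= [[[0,-104,10],[0,104,10]],[[165,-104,0],[165,104,0]]]
for n in('scene','top'):
  p=ctrl.get_image(n); im=cv2.cvtColor(p['image'],cv2.COLOR_RGB2BGR)
  k=4; x0,y0=(215,200) if n=='scene' else (200,120)
  im=cv2.resize(im[y0:y0+110,x0:x0+150],None,fx=k,fy=k)
  for a in S:
    q=((proj(p,ramp2w(s.x,a))-[x0,y0]+.5)*k).astype(int); cv2.line(im,q[0].tolist(),q[1].tolist(),(0,255,0),1)
  for a in ([24,-54,32],[24,54,32],[208,-54,20]):
    q=((proj(p,ramp2w(s.x,a))-[x0,y0]+.5)*k).astype(int)[0]; cv2.circle(im,q.tolist(),4,(0,0,255),-1)
  cv2.imwrite(f'pics/o_{n}.png',im)
E
```

```text
[592.73073561 -44.18791047   1.20153665] [-3.3 -2.9 -0.   3.2 -1.5 -0.3  1.   3.7 -3.3 -0.7 -4.2 -1.5  3.8  0.8
  0.5 -2.6  1.6  3.9  3.2 -1.6 -0.7  5.8  1.9 -5.4]
```

View pics/o_scene.png

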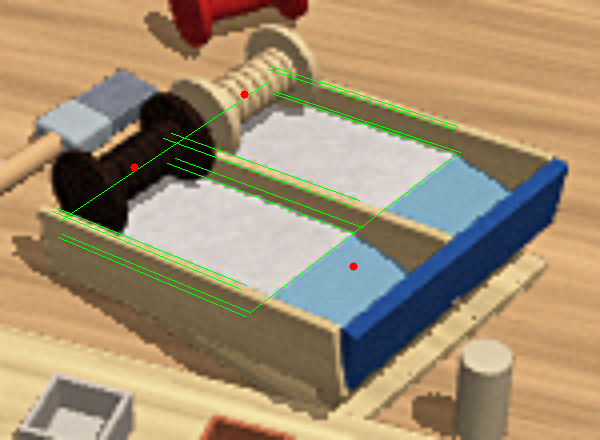

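View pics/o_top.png

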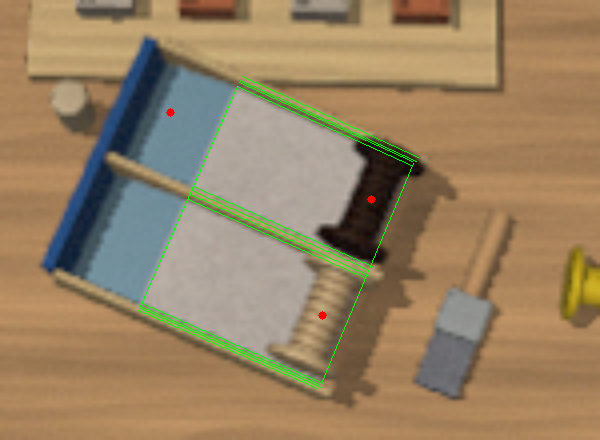

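```bash
cat >> h.py <<'E'
from scipy.spatial.transform import Rotation as Ro
pose=np.load('ramp0.npy')
def tool(s): return np.array(s['eef_pos']),Ro.from_euler('xyz',s['tool_rot']).as_matrix()
def tgt(back,dz,x=24,y=-54,z=32):
    a=ramp2w(pose,[x,y,z])[0]; return a-back*np.array([np.cos(pose[2]),np.sin(pose[2]),0])+[0,0,dz]
E
python3 - <<'E'
from h import *
s=ctrl.read_state(); p,R=tool(s); p=np.array([181.979,624.02,231.313])
T=tgt(43,110); print(R.round(3).tolist(),tgt(0,0),T,(R.T@(T-p)).round(1), s['tool_rot'][2]-(pose[2]-np.pi/2))
E
```

```text
[[0.28, -0.0, -0.96], [0.96, 0.0, 0.28], [0.0, -1.0, 0.0]] [649.61589164 -46.81781662  65.68140436] [634.09611191 -86.91939312 175.68140436] [-555.9   55.5 -633.1] 1.6562757761072875
```

Emit:
apply_moves:
  motion:
    - [-3.1, 0.3, -3.5, 0.09, 2.5]
    - [-6.2, 0.6, -7.0, 0.18, 2.5]
    - [-9.3, 0.9, -10.5, 0.28, 2.5]
    - [-12.4, 1.2, -14.1, 0.37, 2.5]
    - [-15.4, 1.5, -17.6, 0.46, 2.5]
    - [-18.5, 1.8, -21.1, 0.55, 2.5]
    - [-21.6, 2.1, -24.6, 0.64, 2.5]
    - [-24.7, 2.4, -28.1, 0.74, 2.5]
    - [-27.8, 2.7, -31.6, 0.83, 2.5]
    - [-30.9, 3.0, -35.2, 0.92, 2.5]
    - [-34.0, 3.3, -38.7, 1.01, 2.5]
    - [-37.1, 3.6, -42.2, 1.1, 2.5]
    - [-40.1, 3.9, -45.7, 1.2, 2.5]
    - [-43.2, 4.2, -49.2, 1.29, 2.5]
    - [-46.3, 4.5, -52.8, 1.38, 2.5]
    - [-49.4, 4.9, -56.3, 1.47, 2.5]
    - [-52.5, 5.2, -59.8, 1.56, 2.5]
    - [-55.6, 5.5, -63.3, 1.656, 2.5]
    - [-55.6, 5.5, -63.3, 1.656, 2.5]

```text
clock: 3.38
eef_pos: [634.9, -92.1, 176.1]
tool_rot: [-1.574, -0.002, -0.375]
force: [-0.6, -0.4, 0.4]
width: 24.7
```

Run:
```python
from h import *
s=ctrl.read_state(); p,R=tool(s); print(s['clock'],p,s['tool_rot'],s['width'],s['force'],s['qpos'])
print('to go tool mm', (R.T@(tgt(43,-12)-p)).round(1))
w=snap('wrist','w1.png'); snap('scene','s1.png')
TC=w['tool_from_camera']; print(TC.round(3))
E=np.linalg.inv(np.vstack([np.c_[R,p],[0,0,0,1]])@TC); w2=dict(w,extrinsics=E)
im=cv2.imread('pics/w1.png')
for a in ([0,-104,0],[0,-4,0],[24,-54,32],[165,-4,0],[165,-104,0],[24,-91,32],[24,-17,32]):
    q=proj(w2,ramp2w(pose,a))[0]; print(a,q.round()); cv2.circle(im,q.astype(int).tolist(),3,(0,0,255),-1)
cv2.imwrite('pics/w1o.png',im)
```

```text
3.375 [634.94101036 -92.10404019 176.11660202] [-1.57391797 -0.00245516 -0.3747684 ] 24.748660875475707 [-0.57592146 -0.38881483  0.44433212] [-0.1684166   0.7179626   0.46005476  1.60874968 -0.37669768  0.90247724
  0.05383696]
to go tool mm [ -3.  122.4   4.9]
[[   1.       0.       0.       0.249]
 [   0.       0.321   -0.947 -142.038]
 [  -0.       0.947    0.321   82.663]
 [   0.       0.       0.       1.   ]]
[0, -104, 0] [342. 153.]
[0, -4, 0] [213. 153.]
[24, -54, 32] [277. 136.]
[165, -4, 0] [193. -97.]
[165, -104, 0] [357. -99.]
[24, -91, 32] [332. 136.]
[24, -17, 32] [222. 136.]
```

View pics/w1o.png

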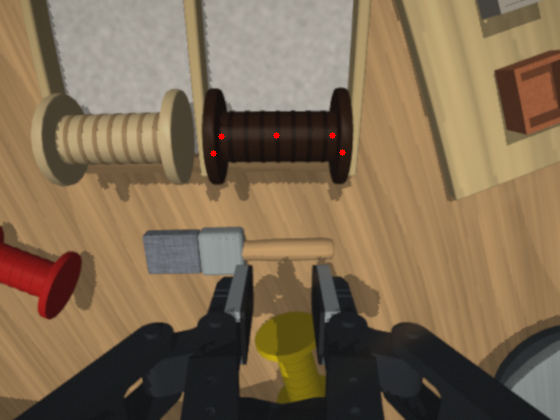

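View pics/s1.png

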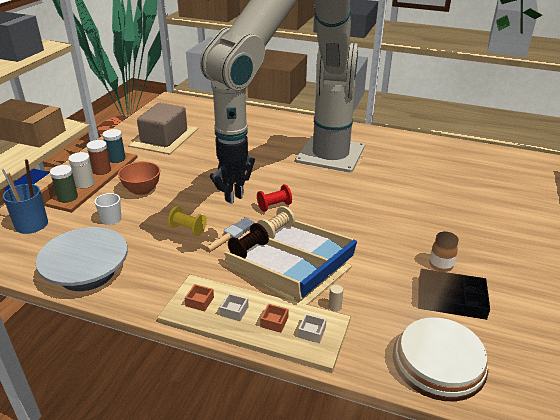

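Emit:
apply_moves:
  motion:
    - [0, 3.0, 0, 0, 2.5]
    - [0, 6.0, 0, 0, 2.5]
    - [0, 9.0, 0, 0, 2.5]
    - [0, 11.0, 0, 0, 2.5]
    - [0, 12.2, 0, 0, 2.5]
    - [0, 12.2, 0, 0, 2.5]
    - [0, 12.2, 0, 0, 2.5]

```text
clock: 4.35
eef_pos: [634.7, -87.1, 55.3]
tool_rot: [-1.57, -0.002, -0.369]
force: [-0.6, 0.1, 0.1]
width: 25.3
```

```bash
python3 - <<'E'
from h import *
s=ctrl.read_state(); p,R=tool(s); print(s['clock'],p,s['tool_rot'],s['width'],s['force'])
print('to go tool mm', (R.T@(tgt(43,-12)-p)).round(1))
w=snap('wrist','w2.png'); snap('scene','s2.png')
E
python3 -c "
import cv2;i=cv2.imread('pics/s2.png')[170:310,190:370];cv2.imwrite('pics/s2c.png',cv2.resize(i,None,fx=4,fy=4))"
```

```text
4.35 [634.69597012 -87.14087992  55.25032117] [-1.57040845 -0.00162709 -0.36897091] 25.304761415237365 [-0.64915471  0.08036663  0.06957755]
to go tool mm [-0.6  1.6 -0. ]
```

View pics/w2.png

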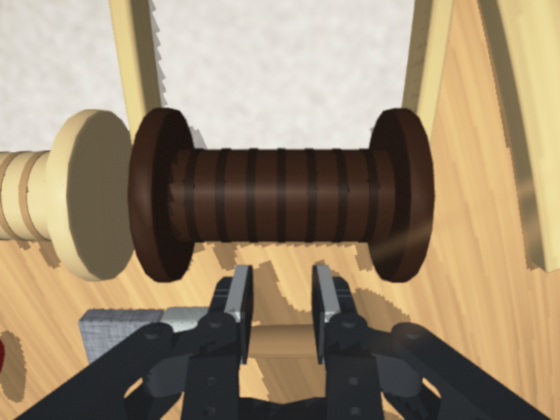

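View pics/s2c.png

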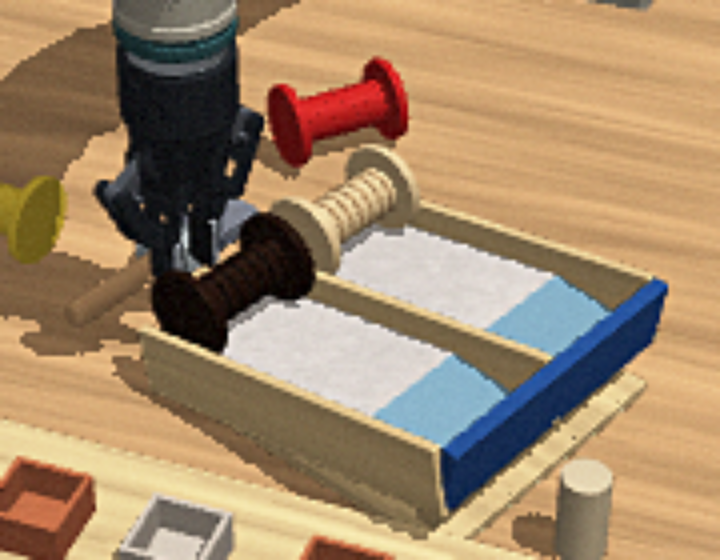

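Emit:
apply_moves:
  motion:
    - [0, 0, 0.4, 0, 2.5]
    - [0, 0, 0.8, 0, 2.5]
    - [0, 0, 1.1, 0, 2.5]
    - [0, 0, 1.4, 0, 2.5]
    - [0, -0.05, 1.7, 0, 2.5]
    - [0, -0.1, 2.0, 0, 2.5]
    - [0, -0.15, 2.3, 0, 2.5]
    - [0, -0.2, 2.6, 0, 2.5]
    - [0, -0.26, 3.0, 0, 2.5]

```text
clock: 5.58
eef_pos: [644.8, -59.0, 57.0]
tool_rot: [-1.571, -0.0, -0.369]
force: [0.0, -0.4, -0.2]
width: 24.8
```

```bash
cat >> h.py <<'E'
def chk(n):
    s=ctrl.read_state(); p,R=tool(s); print(s['clock'],p.round(1),s['tool_rot'].round(3) if hasattr(s['tool_rot'],'round') else s['tool_rot'],s['width'],np.round(s['force'],1))
    print('shift from start-of-push', (R.T@(p-[634.7,-87.1,55.2])).round(1))
    w=snap('wrist',f'w{n}.png'); q=snap('scene',f's{n}.png')
    i=cv2.imread(f'pics/s{n}.png')[170:310,190:370]; i=cv2.resize(i,(560,436)); j=cv2.imread(f'pics/w{n}.png'); j=cv2.resize(j,(560,420))
    cv2.imwrite(f'pics/c{n}.png',cv2.resize(np.hstack([i[:420],j]),(800,300)))
    for a in ctrl.mark_of(q,'dark_roller')[:4]:
        l=np.array(a['location']); t=np.radians(10); d=l-[pose[0],pose[1],30]; h=d[0]*np.cos(pose[2])+d[1]*np.sin(pose[2])
        print(round(a['confidence'],2),'ramp', np.round([h*np.cos(t)+d[2]*np.sin(t), -d[0]*np.sin(pose[2])+d[1]*np.cos(pose[2]), -h*np.sin(t)+d[2]*np.cos(t)],1))
E
python3 -c "
from h import *
chk(3)"
```

```text
5.575 [644.8 -59.   57. ] [-1.571 -0.    -0.369] 24.818176704243847 [ 0.  -0.4 -0.2]
shift from start-of-push [-0.7 -1.8 29.9]
0.97 ramp [-204.2  -72.9   35.3]
0.74 ramp [-94.4 186.2  15.7]
0.63 ramp [ 43.3 -52.8  34.4]
0.45 ramp [ 403.1  275.  -107. ]
```

View pics/c3.png

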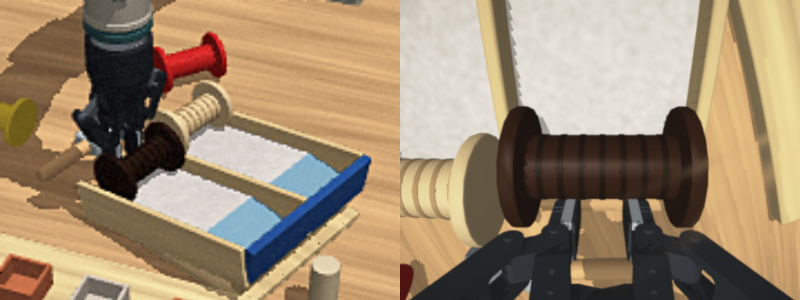

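Emit:
apply_moves:
  motion:
    - [0, -0.05, 0.3, 0, 2.5]
    - [0, -0.11, 0.6, 0, 2.5]
    - [0, -0.17, 0.95, 0, 2.5]
    - [0, -0.23, 1.3, 0, 2.5]
    - [0, -0.29, 1.65, 0, 2.5]
    - [0, -0.35, 2.0, 0, 2.5]
    - [0, -0.41, 2.35, 0, 2.5]
    - [0, -0.48, 2.7, 0, 2.5]
    - [0, -0.54, 3.05, 0, 2.5]
    - [0, -0.6, 3.4, 0, 2.5]
    - [0, -0.66, 3.7, 0, 2.5]
    - [0, -0.7, 4.0, 0, 2.5]

```text
clock: 7.22
eef_pos: [659.3, -21.6, 63.9]
tool_rot: [-1.571, 0.0, -0.369]
force: [-0.9, -1.2, 0.5]
width: 25.1
```

```bash
python3 -c "
from h import *
chk(4)"
```

```text
7.225 [659.3 -21.6  63.9] [-1.571  0.    -0.369] 25.063640266966814 [-0.9 -1.2  0.5]
shift from start-of-push [-0.7 -8.7 70. ]
0.88 ramp [-201.3  -73.3   35. ]
0.66 ramp [ 80.9 -54.4  33.6]
0.62 ramp [-93.8 183.2  19.2]
0.45 ramp [ 402.8  273.3 -105. ]
```

View pics/c4.png

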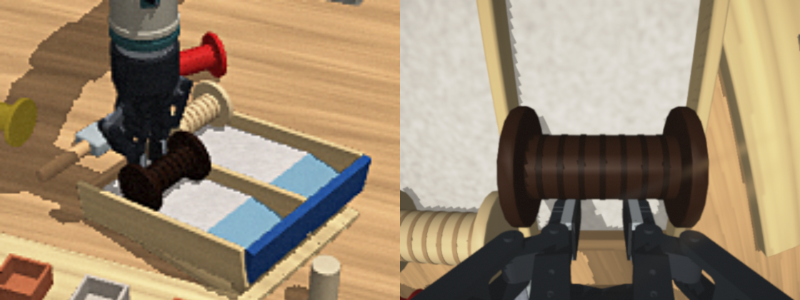

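Emit:
apply_moves:
  motion:
    - [0, -0.05, 0.3, 0, 2.5]
    - [0, -0.11, 0.6, 0, 2.5]
    - [0, -0.17, 0.95, 0, 2.5]
    - [0, -0.23, 1.3, 0, 2.5]
    - [0, -0.29, 1.65, 0, 2.5]
    - [0, -0.35, 2.0, 0, 2.5]
    - [0, -0.41, 2.35, 0, 2.5]
    - [0, -0.48, 2.7, 0, 2.5]
    - [0, -0.54, 3.05, 0, 2.5]
    - [0, -0.6, 3.4, 0, 2.5]
    - [0, -0.66, 3.75, 0, 2.5]
    - [0, -0.72, 4.1, 0, 2.5]
    - [0, -0.78, 4.45, 0, 2.5]
    - [0, -0.85, 4.8, 0, 2.5]
    - [0, -0.91, 5.15, 0, 2.5]
    - [0, -0.97, 5.5, 0, 2.5]
    - [0, -1.03, 5.85, 0, 2.5]
    - [0, -1.09, 6.2, 0, 2.5]
    - [0, -1.14, 6.5, 0, 2.5]

```text
clock: 9.75
eef_pos: [682.7, 39.2, 75.3]
tool_rot: [-1.571, 0.0, -0.369]
force: [0.2, -1.3, -0.2]
width: 24.8
```

```bash
python3 -c "
from h import *
chk(5)"
```

```text
9.75 [682.7  39.2  75.3] [-1.571  0.    -0.369] 24.75301084110659 [ 0.2 -1.3 -0.2]
shift from start-of-push [ -0.7 -20.1 135.1]
0.77 ramp [-204.   -71.1   32.4]
0.66 ramp [148.  -54.1  32.2]
0.36 ramp [-411.9 -188.3   44.6]
```

View pics/c5.png

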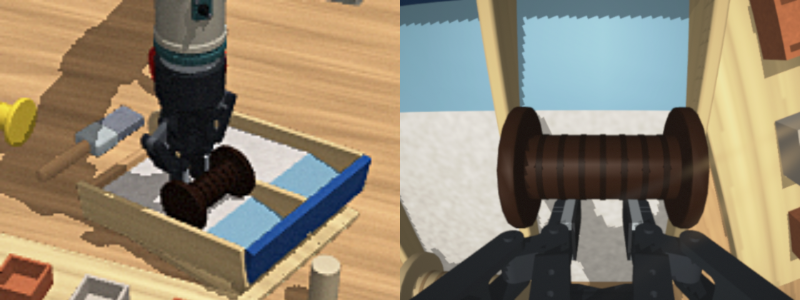

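Emit:
apply_moves:
  motion:
    - [0, -0.03, 0.2, 0, 2.5]
    - [0, -0.07, 0.4, 0, 2.5]
    - [0, -0.11, 0.6, 0, 2.5]
    - [0, -0.14, 0.8, 0, 2.5]
    - [0, -0.18, 1.0, 0, 2.5]
    - [0, -0.21, 1.2, 0, 2.5]
    - [0, -0.25, 1.4, 0, 2.5]
    - [0, -0.28, 1.6, 0, 2.5]
    - [0, -0.3, 1.8, 0, 2.5]
    - [0, -0.31, 2.0, 0, 2.5]
    - [0, -0.31, 2.2, 0, 2.5]
    - [0, -0.31, 2.4, 0, 2.5]
    - [0, -0.31, 2.6, 0, 2.5]
    - [0, -0.31, 2.8, 0, 2.5]
    - [0, -0.31, 2.8, 0, 2.5]
    - [0, -0.31, 2.8, 0, 2.5]

```text
clock: 11.9
eef_pos: [692.7, 64.9, 78.4]
tool_rot: [-1.571, 0.0, -0.369]
force: [0.5, 0.6, -0.3]
width: 24.9
```

```bash
python3 -c "
from h import *
chk(6)"
```

```text
11.9 [692.7  64.9  78.4] [-1.571  0.    -0.369] 24.926458776021708 [ 0.5  0.6 -0.3]
shift from start-of-push [ -0.7 -23.2 162.7]
0.9 ramp [207.9 -52.6  18.4]
0.79 ramp [-203.8  -70.    37.4]
0.76 ramp [-98.7 184.   18.6]
```

View pics/c6.png

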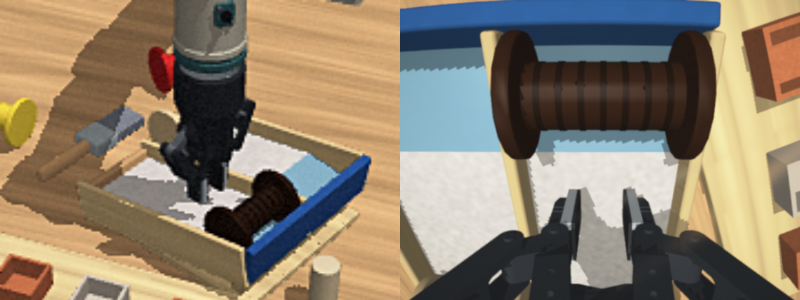

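Emit:
apply_moves:
  motion:
    - [0, -0.5, -0.5, 0, 2.5]
    - [0, -2.0, -0.8, 0, 2.5]
    - [0, -4.5, -1.0, 0, 2.5]
    - [0, -7.5, -1.0, 0, 2.5]
    - [0, -10.0, -1.0, 0, 2.5]
    - [0, -11.0, -1.0, 0, 2.5]
    - [0, -11.0, -1.0, 0, 2.5]
    - [0, -11.0, -1.0, 0, 2.5]

```text
clock: 13.05
eef_pos: [688.4, 55.8, 187.3]
tool_rot: [-1.571, 0.002, -0.369]
force: [-0.5, 0.2, -0.3]
width: 24.7
```

```bash
python3 -c "
from h import *
chk(7)
q=snap('top','t7.png')
for n in ('dark_roller','pale_roller'): print(n,[(np.round(d['location'],1),round(d['confidence'],2)) for d in ctrl.mark_of(q,n)[:3]])
print(ramp2w(pose,[[208,-54,20],[24,54,32]]))
"
```

```text
13.05 [688.4  55.8 187.3] [-1.571  0.002 -0.369] 24.72449119989276 [-0.5  0.2 -0.3]
shift from start-of-push [  -1.7 -132.2  152.6]
0.69 ramp [208.6 -53.9  20.9]
0.64 ramp [-203.7  -71.6   35. ]
0.53 ramp [-96.6 182.3  16.2]
0.48 ramp [ 403.6  273.4 -103.3]
dark_roller [(array([ 582.5, -268.8,   31.6]), 0.77), (array([384.2, -71.7,  28.4]), 0.53), (array([550.1,  -9.2,  66. ]), 0.22)]
pale_roller [(array([551.2, -11.5,  65.3]), 0.56)]
[[715.76927926 124.11599688  85.81497601]
 [548.89565301  -7.83790475  65.68140436]]
```

View pics/c7.png

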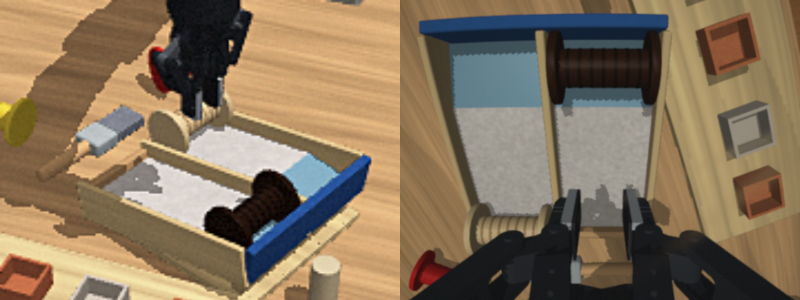

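The dark pin lies in the dip against the blue board. The pale pin is still at the lip, and the hand is clear of both.

```bash
python3 -c "
from cell import ctrl
print(ctrl.finish_job())"
```

```text
the job is handed in; nothing more can be done
None
```

The dark pin is parked in the dip against the blue stop board, and I handed the job in at about 13 s of the 43 s allowed; no verdict was reported.

**How it was done:** I set the two fingertips 25 mm apart across the lane and pushed the core slowly, at about 25 mm/s up the slope and 16 mm/s over the crest. The pin then rolled to the board by itself. Wrist force stayed within about 2 N at every reading.

**Last checks:**
- **Dark pin:** from the scene camera it sits at ramp (208.6, -53.9, 20.9) mm, against a target of (208, ±54, 20). The reading 1.2 s earlier was (207.9, -52.6, 18.4), so it is at rest within measurement noise.
- **Pale pin:** the top camera puts it at (551, -11.5) mm, within 2 mm of its first reading from that camera.
- **Bystanders:** I did not measure them again. The brush and post look untouched in the last scene picture.

**Disagreement:** in the last top picture the network did not find the dark pin. It reported only the yellow and red look-alikes and, with low confidence, the pale pin. The scene and wrist pictures both show the dark pin against the board.

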